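# Register a pooled-sample rack at the barcode station

## Task

Register this pool of samples: carry the orange five-tube rack upright and set it down gently, flat in the white nest of the reading station, with its barcode end facing the scanner. Then squeeze the scanner's trigger fully in, keep it in for about a second while it reads, and let go so that it springs right out again; leave the rack in the nest and everything else where it is.

Things in the scene. Friction and masses are not known exactly. Their poses are not given: they have to be found in the camera images.
- rack_center (a point): centre of the loose orange pool rack, half-way up its body (31 mm above its underside). Body 21 wide (its x) x 110 long (its y) x 62 high mm, z up, about 0.14 kg; five tubes are fixed in it in a row along y, their blue caps (15 mm across) rising to 86 mm above the underside. Stands on the table at the start, at widely varied yaw. Grasp it across its 21 mm width
- rack_label (a point): middle of the rack's barcode end face (its own -y end, 55 mm from the centre, 31 mm up): a white label with black bars that folds over the end of the top, so a white patch shows from above
- station: reading station, a fixed bench unit: grey base plate 110 (x) x 335 (y) mm, top 12 mm above the table, with the scanner in its holder at the -y end and the white rack nest at the +y end. Origin under the plate, z up; the scanner's window, 50 mm to -y of the origin, looks along +y at the nest
- nest (a point): middle of the nest's floor, 35 mm above the table, axes as the station's (+y away from the scanner). White pocket 29 wide (x) x 118 long (y) mm inside; its walls, 4 mm thick, rise 12 mm above the floor. A rack seated rightly has its x, y, z along these axes, the same way round: barcode end to -y
- squeeze (a point): centre for the fingers on the scanner's grip, 80 mm above the table. The grey pistol scanner lies on its side, so grip and trigger are level and taken from above. z up; x along the grip, foot 90 mm off at -x, head (60 mm high, top 30 mm above this point) from x = +40 mm on; +y to the trigger. Grip's back at y = -20 mm; trigger's face (at x = 0) at +28 mm when out, +20 mm when fully in
- trigger_face (a point): middle of the teal trigger's outer face, where a finger presses; moves with it. Blade 50 mm long, 20 mm high (grip: 32 mm high), on an upright pin near the head, 34 mm away along the grip. Over the blade's tip the squeeze is 52 mm wide at the start, 39 mm when fully in. Free space before, behind and below grip and trigger
- trigger (a joint): angle of the trigger: 0 when sprung fully out, 0.26 rad when fully in against its stop (9 mm at the finger). A spring pushes it out, with about 3 N at the finger when out and 7 N when fully in
- tube_rack: bystander: steel rack 125 x 215 mm full of blue-capped tubes, 115 mm high, 0.9 kg, loose; origin at the middle of its underside
- jar: bystander: amber jar 60 mm in diameter, 90 mm high, loose; origin at the middle of its underside
- marker: bystander: marker pen 13 mm thick, 130 mm long along its x, loose; origin under its middle
- vortex: bystander: cream tube mixer with sloping sides and a black cup on top, 150 x 150 mm, 144 mm high, fixed; origin at the middle of its underside
There are look-alikes about, which are no part of the job. Of the things that look like the part that bears rack_center, the largest one is meant.

How it is judged:
By the outcome, as a careful person would: the job done as asked, in the order asked, and still so for the second after the job is handed in, with the robot touching nothing.
It also fails if it takes over 43 s, if anything falls off the work surface, if the arm or the gripper's body presses on something with over 40 N, if the wrist force passes 120 N, or if a joint passes its speed limit or range.

## Robot

A 6-joint arm with a two-finger parallel gripper is mounted at the origin on the work surface. World frame = base frame: x ahead of the robot, y to its left, z up, the work surface at z = 0. Lengths are in m, angles in rad, forces in N, time in s.
With the tool pointing down it reaches from about 0.4 to 0.825 m from the base axis. Payload 7 kg.
Tool frame: the origin (TCP) lies midway between the tips of the shut fingers; the grasp point (between the pads) lies 19 mm behind it; y points along the fingers, z is the direction in which the jaws open and shut, and the axes are right-handed (so a half turn about y gives the same grasp; the last joint's range is limited). The gripper opens to 88 mm and grips with 3 to 60 N. Pads are 19 mm wide; open, the fingers measure 130 mm over their backs; the gripper's body (78 mm by 193 mm) begins 47 mm behind the grasp point.
Start: joints at [-0.992, 0.359, 0.012, 0, -1.224, -0.288], TCP at [0.194, -0.647, 0.227] pointing down, gripper open.
Joint ranges: [-3.07, 3.07], [-1.43, 2.12], [-1.02, 1.25], [-3.03, 1.67], [-3.05, -0], [-3.03, 3.03]. Speed limits (rad/s): [2.39, 2.39, 3.01, 3.14, 3.14, 3.14].

## Interface

Orientations are given as [roll, pitch, yaw] about the fixed x, y, z axes, in that order (R = Rz(yaw) Ry(pitch) Rx(roll)).
In Python, from station import arm gives the robot as it stands.
- The arm moves only by the tool move_arm, never from a script. Its argument "deltas" is a list of rows, each an object with "dp": the shift along the tool's x, y, z in mm, a list of three; "rotation": the turn, a rotation vector about the tool's x, y, z in degrees, a list of three. A call has 1 to 5 rows; each row shifts and turns the pose as measured when the row begins, along the tool's axes as they then stand; what a row does not reach is not made up. A row lasts 1/12 s, in which the tool goes at most 41.7 mm and 7.16 degrees, less where a joint would pass 70% of its speed; a pose out of reach is approached as far as the arm can. A call is refused whole if a number of a shift passes 41.7 or a number of a turn 7.16, either way. A call with a gripper value outside its range is refused whole. "jaw" is the closure in counts, from 0 (fully open) to 255 (shut), set as the call begins (left out, the last holds). The fingers move at their own pace and stop on an object; "squeeze" is the grip in N (left out, the last holds). Time passes only in rows, so rows that do not move let the fingers close. It gives the time, the measured TCP pose, the force and the opening at its end, in the units of the state.
- arm.get_state(): the state, without advancing time (a new reading comes with each control period).
- arm.grab_frame(name): name is "side" or "top"; returns a dict with "pixels" (384x512x3 uint8, red, green, blue), "z_map" (384x512 float32, m along the optical axis (not along the pixel's ray), 0 where there is no reading), "fx", "fy", "cx", "cy" (pixels), "cam_to_world" (4x4, takes a point from camera to world coordinates). Camera axes: x right, y down, z forward; pixel columns grow to the right and rows downward; lengths in m; the calibration is good to about 2 mm. A picture is of the moment at which its call begins.
- arm.job_done(): hands the job in, once; it reports no verdict.
The state is a dict: "t": time; "q": joint angles; "qd": joint speeds; "joint_efforts": joint torques, N m; "eef_pos": TCP position; "ee_rot": TCP orientation; "force": force on the tool from outside, world axes, zero at the start; "moment": the same for the moment, N m; "width": finger opening in m.
Only numpy, scipy, OpenCV 4.12 (cv2) and the standard library are available. Lean on these libraries where they do the work, as an engineer would, in place of code of your own. Each camera call takes 0.05 s, during which the arm holds its last target.

## Working session

There is one attempt and no reset: what is moved stays moved. The work goes in short steps, Python scripts to look and compute and a tool call to move; the robot and the scene stay as the last step left them, time stands still between calls to the robot, and variables do not carry over. Pictures are saved under pics/ and viewed, and the job is handed in when it is done.

Besides the shell and the picture viewer there is one more tool, called after "Call:" as name(argument=value, ...), one argument or row to a line, values as JSON. move_arm: Moves the arm, as the interface text tells. Its arguments: {"type":"object","properties":{"deltas":{"type":"array","items":{"type":"object","properties":{"dp":{"type":"array","items":{"type":"number"}},"rotation":{"type":"array","items":{"type":"number"}}}}},"jaw":{"type":"number"},"squeeze":{"type":"number"}},"required":["deltas"]}

```bash
ls; mkdir -p pics; cat > h.py <<'E'
import numpy as np, cv2
from station import arm
def grab(n):
    f=arm.grab_frame(n); np.savez('%s.npz'%n,**f); return f
def load(n): return dict(np.load('%s.npz'%n))
def pt(f,u,v,z=None):
    """world pt of pixel: by depth, or at world height z"""
    T=f['cam_to_world']; d=np.array([(u-f['cx'])/f['fx'],(v-f['cy'])/f['fy'],1.])
    if z is None: 
        return (T@np.r_[d*f['z_map'][int(round(v)),int(round(u))],1])[:3]
    r=T[:3,:3]@d; return T[:3,3]+r*(z-T[2,3])/r[2]
def cloud(f):
    h,w=f['z_map'].shape; u,v=np.meshgrid(np.arange(w),np.arange(h)); z=f['z_map']
    P=np.stack([(u-f['cx'])/f['fx']*z,(v-f['cy'])/f['fy']*z,z],-1)
    return P@f['cam_to_world'][:3,:3].T+f['cam_to_world'][:3,3]
def save(f,name,crop=None,s=1.5):
    im=f['pixels'][...,::-1]
    if crop: u0,v0,u1,v1=crop; im=im[v0:v1,u0:u1]
    cv2.imwrite('pics/'+name,cv2.resize(im,None,fx=s,fy=s,interpolation=cv2.INTER_CUBIC))
E
python3 - <<'E'
from h import *
for n in('top','side'):
    f=grab(n); save(f,n+'0.png'); print(n,f['fx'],f['cam_to_world'].round(3))
print(arm.get_state())
E
```

```text
pics
top 498.8945594135932 [[-1.800e-02 -9.940e-01  1.050e-01  4.350e-01]
 [-1.000e+00  1.800e-02 -3.000e-03 -2.000e-02]
 [ 1.000e-03 -1.050e-01 -9.940e-01  1.444e+00]
 [ 0.000e+00  0.000e+00  0.000e+00  1.000e+00]]
side 428.32047545237197 [[-7.890e-01 -4.540e-01  4.140e-01 -3.000e-03]
 [-6.140e-01  5.820e-01 -5.330e-01  7.190e-01]
 [ 1.000e-03 -6.750e-01 -7.380e-01  1.103e+00]
 [ 0.000e+00  0.000e+00  0.000e+00  1.000e+00]]
{'t': 0.1, 'q': array([-9.91897959e-01,  3.59311903e-01,  1.11940774e-02, -3.21373411e-04,
       -1.22412113e+00, -2.88094662e-01]), 'qd': array([-0.00028496, -0.00114361,  0.00131319,  0.00200762,  0.00193712,
       -0.0013443 ]), 'joint_efforts': array([-6.31853782e-04, -5.84162915e+01,  2.93750364e+01,  7.01543257e+00,
        1.01617942e-02, -6.77601702e-05]), 'eef_pos': array([ 0.19339344, -0.64625736,  0.22573522]), 'ee_rot': array([-1.56932731e+00,  1.20245778e-04,  2.90694383e-01]), 'force': array([-0.3121285 , -0.43983655,  0.63851548]), 'moment': array([ 0.02242037, -0.01049473,  0.02054796]), 'width': 0.0877873990316809}
```

View pics/top0.png

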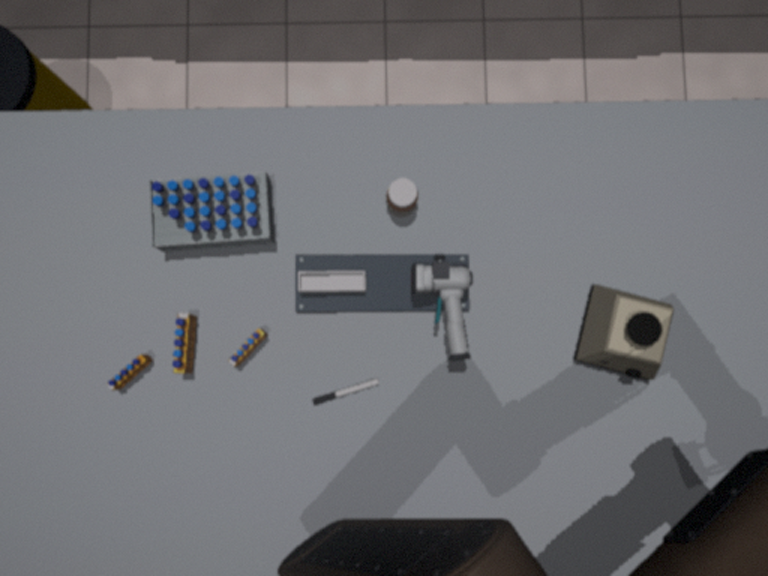

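View pics/side0.png

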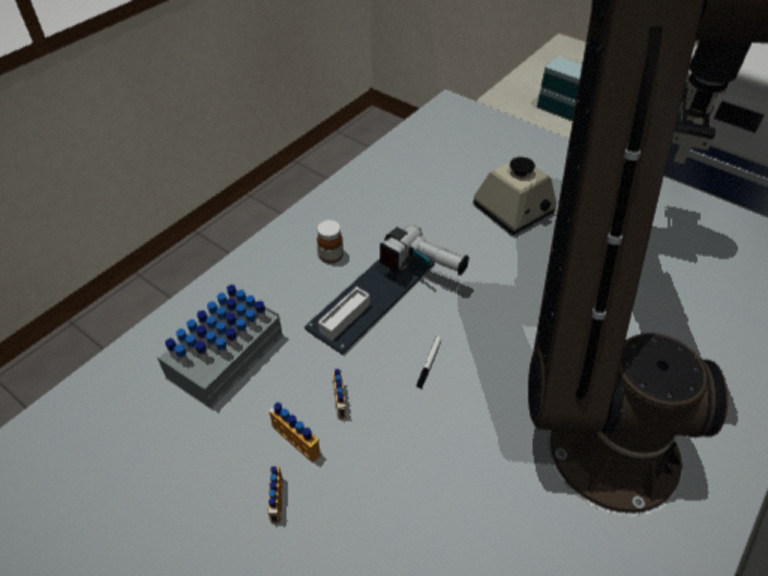

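Top picture (at 1.5x): there are three orange racks, at (130,370), (184,343) and (249,346). The one at (184,343) is the longest. The station is at (382,283), with the nest at (332,282) and the scanner grip at (455,320). I'll check that choice in a close crop.

```bash
python3 - <<'E'
from h import *
f=load('top'); g=load('side')
save(f,'c1.png',(60,190,190,270),6); save(f,'c2.png',(185,155,325,255),5.7); save(g,'c3.png',(165,230,245,350),5)
E
```

```text
(no output)
```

View pics/c1.png

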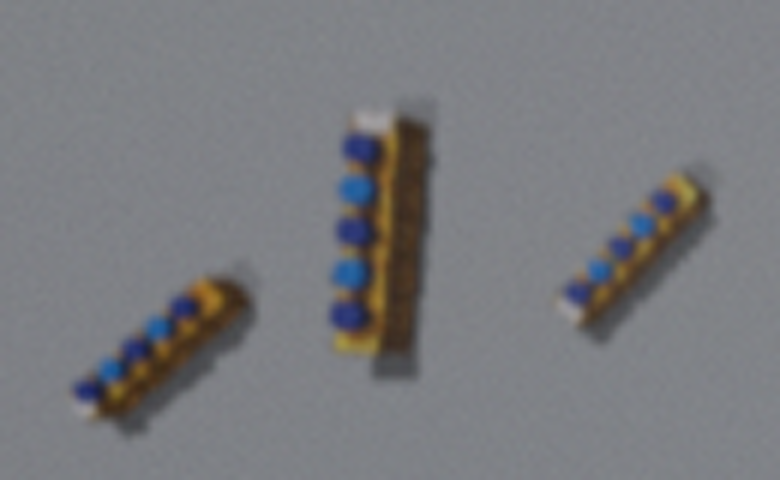

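View pics/c2.png

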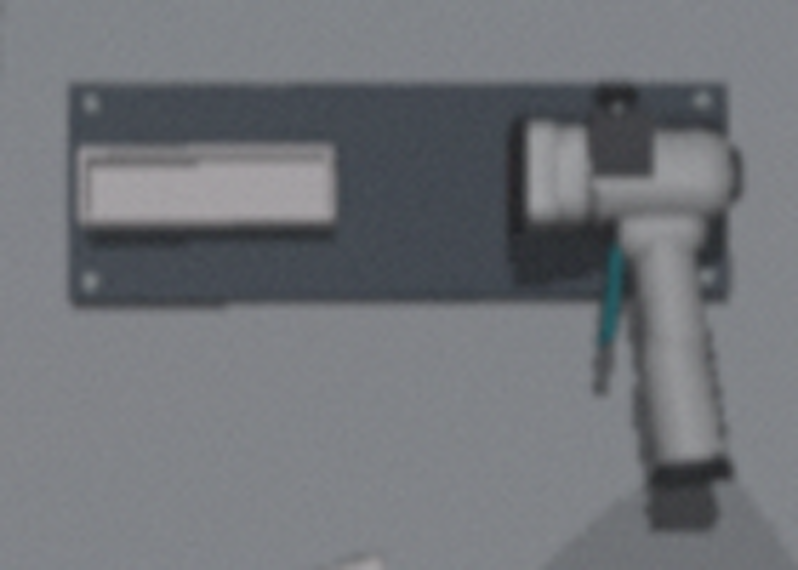

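View pics/c3.png

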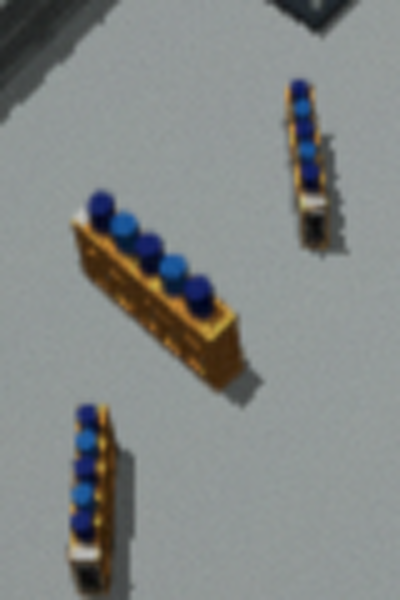

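The crop confirms it: the middle rack is clearly longer and taller, so it is the right one. Its white label end is at top (about pixel 122,209), pointing to world +x. Next I'll measure poses.

```bash
python3 - <<'E'
from h import *
f=load('top')
def px(x,y,u0,v0,s): return ((x+.5)/s-.5+u0,(y+.5)/s-.5+v0)
def show(n,L,z,o):
    P=np.array([pt(f,*px(x,y,*o),z) for x,y in L]); print(n,P.mean(0).round(4)); print((P[:,:2]*1000).round(1).tolist()); return P
c1=(60,190,6);c2=(185,155,5.7)
P=show('rack',[(355,112),(398,115),(380,353),(335,352)],.062,c1)
print('yaw y',np.degrees(np.arctan2(*( (P[2]+P[3]-P[0]-P[1])[[1,0]]))))
P=show('plate',[(68,84),(727,84),(727,302),(70,302)],.012,c2); d=P[0]+P[3]-P[1]-P[2]; print(np.degrees(np.arctan2(d[1],d[0])))
P=show('nest',[(80,145),(336,145),(336,229),(78,229)],.047,c2); d=P[0]+P[3]-P[1]-P[2]; print(np.degrees(np.arctan2(d[1],d[0])))
P=show('trigger',[(612,247),(622,247),(612,340),(600,340)],.09,c2)
P=show('grip',[(637,270),(650,465),(725,465),(702,270)],.08,c2)
# clouds
for n in('top','side'):
    g=load(n); C=cloud(g); hsv=cv2.cvtColor(g['pixels'],cv2.COLOR_RGB2HSV)
    H,S,V=cv2.split(hsv)
    # rack top
    R=(abs(C[...,0]-.37)<.11)&(abs(C[...,1]-.31)<.06)
    m=R&(C[...,2]>.055)&(C[...,2]<.068); Q=C[m]; print(n,'racktop',m.sum(),cv2.minAreaRect((Q[:,:2]*1000).astype(np.float32)),Q[:,2].mean())
    m=R&(C[...,2]>.075); Q=C[m]; print(n,'caps',m.sum(),cv2.minAreaRect((Q[:,:2]*1000).astype(np.float32)),Q[:,2].max())
    R=(abs(C[...,0]-.5)<.06)&(abs(C[...,1]-.05)<.1)
    m=R&(S<60)&(V>120)&(C[...,2]>.03)&(C[...,2]<.052); Q=C[m]; print(n,'nest',m.sum(),cv2.minAreaRect((Q[:,:2]*1000).astype(np.float32)),Q[:,2].mean())
    m=(H>75)&(H<100)&(S>110)&(abs(C[...,0]-.45)<.12)&(abs(C[...,1]+.13)<.1); Q=C[m]; print(n,'trig',m.sum(),cv2.minAreaRect((Q[:,:2]*1000).astype(np.float32)),Q.min(0).round(3),Q.max(0).round(3))
E
```

```text
rack [0.4837 0.3464 0.062 ]
[[539.4, 352.6], [537.6, 332.7], [428.4, 339.9], [429.2, 360.5]]
yaw y 176.02772858609026
plate [ 0.5937 -0.0249  0.012 ]
[[652.2, 141.9], [646.3, -193.2], [535.2, -189.8], [541.1, 141.6]]
88.98167659721364
nest [0.5943 0.0694 0.047 ]
[[616.3, 132.2], [614.0, 5.5], [572.3, 6.2], [574.5, 133.5]]
88.98179317326394
trigger [ 0.5348 -0.1256  0.09  ]
[[557.0, -126.4], [556.9, -131.2], [512.6, -125.2], [512.7, -119.5]]
grip [ 0.4995 -0.1575  0.08  ]
[[546.6, -138.9], [453.1, -142.6], [452.4, -178.4], [546.1, -170.2]]
top racktop 93 ((446.2305908203125, 308.60009765625), (107.46200561523438, 49.851051330566406), 76.3525619506836) 0.06181305968631605
top caps 58 ((459.5596008300781, 347.2767333984375), (13.444405555725098, 38.52667999267578), 82.85591125488281) 0.09179968657891169
top nest 0 ((0.0, 0.0), (0.0, 0.0), 0.0) nan
top trig 33 ((533.725830078125, -125.97654724121094), (5.5518646240234375, 41.64615249633789), 83.27104949951172) [ 0.513 -0.129  0.083] [ 0.555 -0.123  0.097]
side racktop 105 ((442.977294921875, 310.61444091796875), (113.72622680664062, 52.933128356933594), 77.84354400634766) 0.061660339844049
side caps 84 ((457.150634765625, 352.4457702636719), (14.963120460510254, 45.192405700683594), 83.4124984741211) 0.09179684300536639
side nest 0 ((0.0, 0.0), (0.0, 0.0), 0.0) nan
side trig 76 ((512.4556274414062, -145.416259765625), (136.2287139892578, 63.35852813720703), 24.482505798339844) [ 0.44  -0.157  0.009] [ 0.568 -0.088  0.093]<stdin>:22: RuntimeWarning: Mean of empty slice.
  ret = ret.dtype.type(ret / rcount)
```

```bash
python3 - <<'E'
from h import *
def rc(Q): return cv2.minAreaRect((Q[:,:2]*1000).astype(np.float32))
for n in('top','side'):
    g=load(n); C=cloud(g); hsv=cv2.cvtColor(g['pixels'],cv2.COLOR_RGB2HSV); H,S,V=cv2.split(hsv)
    R=(abs(C[...,0]-.484)<.075)&(abs(C[...,1]-.347)<.03)
    for a,b in((.058,.066),(.076,.1)):
        m=R&(C[...,2]>a)&(C[...,2]<b); Q=C[m]; print(n,'rack',m.sum(),rc(Q),Q[:,2].mean())
        if a>.07:
            xs=Q[:,:2]; c=xs.mean(0); w=np.linalg.svd(xs-c)[2][0]; print(c,np.degrees(np.arctan2(w[1],w[0])))
    R=(abs(C[...,0]-.594)<.05)&(abs(C[...,1]-.07)<.08)
    m=R&(C[...,2]>.028)&(C[...,2]<.055); Q=C[m]; print(n,'nest',m.sum(),rc(Q),np.percentile(Q[:,2],[5,50,95]))
    m=R&(C[...,2]>.028)&(C[...,2]<.039); Q=C[m]; print(n,'nestfloor',m.sum(),rc(Q))
    R=(abs(C[...,0]-.594)<.08)&(abs(C[...,1]+.025)<.2); m=R&(C[...,2]>.006)&(C[...,2]<.018); print('plate',rc(C[m]))
    m=(C[...,2]>.04)&(abs(C[...,0]-.50)<.035)&(abs(C[...,1]+.155)<.07)
    Q=C[m]; print('grip z',Q[:,2].max())
    for x in np.arange(.45,.58,.01):
        q=Q[abs(Q[:,0]-x)<.005]; 
        if len(q): print(round(x,3),(q[:,1].min()*1000).round(1),(q[:,1].max()*1000).round(1),q[:,2].max().round(3))
E
```

```text
top rack 144 ((485.1025695800781, 346.9290466308594), (22.37599754333496, 110.60446166992188), 86.62725830078125) 0.061709470302587284
top rack 135 ((483.9570617675781, 346.2312927246094), (15.092142105102539, 86.96157836914062), 86.75294494628906) 0.08463692667689329
[0.48420163 0.34628047] 176.44669205493173
top nest 626 ((596.81103515625, 69.53713989257812), (124.61911010742188, 37.8832893371582), 89.05400848388672) [0.03065127 0.03731874 0.05003487]
top nestfloor 366 ((596.0105590820312, 70.14500427246094), (114.35395812988281, 32.20931625366211), 88.26009368896484)
plate ((595.0242309570312, -27.200439453125), (159.39878845214844, 396.0599060058594), 0.3625762164592743)
grip z 0.10189822460179498
0.47 -179.1 -143.3 0.102
0.48 -176.8 -144.1 0.102
0.49 -176.5 -141.0 0.1
0.5 -175.0 -139.3 0.099
0.51 -173.9 -119.9 0.101
0.52 -169.4 -120.2 0.101
0.53 -170.2 -120.9 0.099
side rack 125 ((480.8291931152344, 352.1266174316406), (20.657371520996094, 110.12551879882812), 87.73677825927734) 0.06156274904156124
side rack 156 ((480.429931640625, 350.7112121582031), (15.663623809814453, 91.88726043701172), 85.34625244140625) 0.08373420587051801
[0.4784972  0.35191549] 176.22474988736693
side nest 477 ((593.8840942382812, 74.26490783691406), (42.78813171386719, 129.2707061767578), 0.18780244886875153) [0.03018279 0.03657798 0.04768617]
side nestfloor 291 ((592.4710083007812, 74.54637908935547), (128.28607177734375, 38.978397369384766), 89.21370697021484)
plate ((588.8759155273438, -6.737030029296875), (134.85519409179688, 361.49139404296875), 2.9883599281311035)
grip z 0.10101112377476174
0.47 -167.6 -138.1 0.099
0.48 -168.0 -138.5 0.101
0.49 -172.0 -133.9 0.1
0.5 -168.6 -133.9 0.099
0.51 -168.0 -113.7 0.098
0.52 -163.7 -115.6 0.095
0.53 -161.6 -117.0 0.099
```

```bash
cat > plan.py <<'E'
import sys,json
from h import *
from scipy.spatial.transform import Rotation as Ro
def plan(p1,psi,n=5,step=41,rstep=7.1,show=True):
    s=arm.get_state(); p=np.array(s['eef_pos']); R=Ro.from_euler('xyz',s['ee_rot'])
    Rt=Ro.from_euler('xyz',[-np.pi/2,0,np.radians(psi)])
    w=(Rt*R.inv()).as_rotvec(); d=np.array(p1)-p
    k=max(np.linalg.norm(d)*1000/step,np.degrees(np.linalg.norm(w))/rstep); K=max(1,int(np.ceil(k)))
    print('t %.2f p %s psi %.1f width %.4f F %s rows %d'%(s['t'],p.round(4),np.degrees(s['ee_rot'][2]),s['width'],np.round(s['force'],1),K))
    out=[]
    for i in range(min(n,K)):
        dp=R.inv().apply(d/K)*1000; R2=Ro.from_rotvec(w/K)*R
        rv=np.degrees((R.inv()*R2).as_rotvec()); R=R2
        out.append({'dp':dp.round(1).tolist(),'rotation':rv.round(2).tolist()})
    print(json.dumps(out))
if __name__=='__main__':
    a=[float(x) for x in sys.argv[1:]]
    plan(a[:3],a[3],*( [5]+a[4:] if len(a)>4 else []))
E
python3 plan.py .6 -.15 .26 100
```

```text
t 0.10 p [ 0.1934 -0.6463  0.2257] psi 16.7 width 0.0878 F [-0.3 -0.4  0.6] rows 16
[{"dp": [33.2, -2.1, 22.4], "rotation": [-0.0, -5.21, 0.0]}, {"dp": [35.1, -2.1, 19.3], "rotation": [-0.0, -5.21, 0.0]}, {"dp": [36.7, -2.1, 16.1], "rotation": [-0.0, -5.21, 0.0]}, {"dp": [38.1, -2.1, 12.7], "rotation": [-0.0, -5.21, 0.0]}, {"dp": [39.0, -2.1, 9.1], "rotation": [-0.0, -5.21, 0.0]}]
```

Call:
move_arm(
  deltas=[
    {"dp":[33,-2,22],"rotation":[0,-5.2,0]},
    {"dp":[35,-2,19],"rotation":[0,-5.2,0]},
    {"dp":[37,-2,16],"rotation":[0,-5.2,0]},
    {"dp":[38,-2,13],"rotation":[0,-5.2,0]},
    {"dp":[39,-2,9],"rotation":[0,-5.2,0]},
  ],
  jaw=115,
  squeeze=20,
)

```text
t: 0.52
eef_pos: [0.3178, -0.4902, 0.2305]
ee_rot: [-1.561, -0.0, 0.749]
force: [1.2, -0.6, 0.0]
width: 0.0599
```

```bash
python3 plan.py .6 -.15 .26 110;python3 plan.py .6 -.15 .26 110 10| tail -1 | cut -c 1-900
```

```text
t 0.52 p [ 0.3178 -0.4902  0.2305] psi 42.9 width 0.0599 F [ 1.2 -0.6  0. ] rows 11
[{"dp": [39.9, -2.6, 5.2], "rotation": [-0.05, -6.1, 0.03]}, {"dp": [40.2, -2.6, 0.9], "rotation": [-0.05, -6.1, 0.03]}, {"dp": [40.0, -2.7, -3.3], "rotation": [-0.05, -6.1, 0.03]}, {"dp": [39.5, -2.7, -7.6], "rotation": [-0.05, -6.1, 0.03]}, {"dp": [38.4, -2.7, -11.7], "rotation": [-0.05, -6.1, 0.03]}]
[{"dp": [9.7, -0.6, 1.3], "rotation": [-0.01, -1.49, 0.01]}, {"dp": [9.8, -0.6, 1.0], "rotation": [-0.01, -1.49, 0.01]}, {"dp": [9.8, -0.6, 0.8], "rotation": [-0.01, -1.49, 0.01]}, {"dp": [9.8, -0.6, 0.5], "rotation": [-0.01, -1.49, 0.01]}, {"dp": [9.8, -0.6, 0.3], "rotation": [-0.01, -1.49, 0.01]}]
```

Call:
move_arm(
  deltas=[
    {"dp":[40,-3,5],"rotation":[0,-6.1,0]},
    {"dp":[40,-3,1],"rotation":[0,-6.1,0]},
    {"dp":[40,-3,-3],"rotation":[0,-6.1,0]},
    {"dp":[39.5,-3,-8],"rotation":[0,-6.1,0]},
    {"dp":[38,-3,-12],"rotation":[0,-6.1,0]},
  ],
)

```text
t: 0.93
eef_pos: [0.447, -0.3269, 0.2448]
ee_rot: [-1.56, -0.007, 1.307]
force: [1.0, -0.4, -0.3]
width: 0.0485
```

```bash
python3 plan.py .58 -.10 .26 115
```

```text
t 0.93 p [ 0.447  -0.3269  0.2448] psi 74.9 width 0.0485 F [ 1.  -0.4 -0.3] rows 7
[{"dp": [36.3, -2.0, -9.9], "rotation": [-0.07, -5.73, 0.08]}, {"dp": [35.1, -2.1, -13.4], "rotation": [-0.07, -5.73, 0.08]}, {"dp": [33.6, -2.1, -16.9], "rotation": [-0.07, -5.73, 0.08]}, {"dp": [31.7, -2.1, -20.1], "rotation": [-0.07, -5.73, 0.08]}, {"dp": [29.5, -2.1, -23.2], "rotation": [-0.07, -5.73, 0.08]}]
```

Call:
move_arm(
  deltas=[
    {"dp":[38,-2,-10],"rotation":[0,-6,0]},
    {"dp":[37,-2,-13],"rotation":[0,-6,0]},
    {"dp":[35,-2,-17],"rotation":[0,-6,0]},
    {"dp":[34,-2,-20],"rotation":[0,-6,0]},
    {"dp":[31,-2,-23],"rotation":[0,-6,0]},
  ],
)

```text
t: 1.35
eef_pos: [0.542, -0.1446, 0.2553]
ee_rot: [-1.564, -0.012, 1.858]
force: [0.6, -0.9, -1.2]
width: 0.0479
```

```bash
python3 plan.py .482 .348 .18 176
```

```text
t 1.35 p [ 0.542  -0.1446  0.2553] psi 106.5 width 0.0479 F [ 0.6 -0.9 -1.2] rows 13
[{"dp": [37.6, 6.2, -6.3], "rotation": [0.01, -5.35, 0.07]}, {"dp": [36.8, 6.2, -9.8], "rotation": [0.01, -5.35, 0.07]}, {"dp": [35.8, 6.1, -13.2], "rotation": [0.01, -5.35, 0.07]}, {"dp": [34.4, 6.1, -16.5], "rotation": [0.01, -5.35, 0.07]}, {"dp": [32.7, 6.0, -19.6], "rotation": [0.01, -5.35, 0.07]}]
```

Call:
move_arm(
  deltas=[
    {"dp":[38,6,-6],"rotation":[0,-5.4,0.1]},
    {"dp":[37,6,-10],"rotation":[0,-5.4,0.1]},
    {"dp":[36,6,-13],"rotation":[0,-5.4,0.1]},
    {"dp":[34,6,-17],"rotation":[0,-5.4,0.1]},
    {"dp":[33,6,-20],"rotation":[0,-5.4,0.1]},
  ],
)

```text
t: 1.77
eef_pos: [0.5187, 0.0551, 0.2249]
ee_rot: [-1.568, -0.005, 2.355]
force: [1.7, 0.4, 0.3]
width: 0.048
```

```bash
python3 plan.py .482 .348 .16 176
```

```text
t 1.77 p [0.5187 0.0551 0.2249] psi 134.9 width 0.0480 F [1.7 0.4 0.3] rows 8
[{"dp": [29.1, 8.2, -22.6], "rotation": [-0.01, -5.14, 0.04]}, {"dp": [27.0, 8.2, -25.1], "rotation": [-0.01, -5.14, 0.04]}, {"dp": [24.6, 8.2, -27.5], "rotation": [-0.01, -5.14, 0.04]}, {"dp": [22.1, 8.1, -29.5], "rotation": [-0.01, -5.14, 0.04]}, {"dp": [19.4, 8.1, -31.4], "rotation": [-0.01, -5.14, 0.04]}]
```

Call:
move_arm(
  deltas=[
    {"dp":[29,8,-23],"rotation":[0,-5.2,0]},
    {"dp":[27,8,-25],"rotation":[0,-5.2,0]},
    {"dp":[25,8,-28],"rotation":[0,-5.2,0]},
    {"dp":[22,8,-30],"rotation":[0,-5.2,0]},
    {"dp":[19,8,-31],"rotation":[0,-5.2,0]},
  ],
)

```text
t: 2.18
eef_pos: [0.4899, 0.2478, 0.1838]
ee_rot: [-1.571, -0.005, 2.833]
force: [1.0, -0.9, -0.3]
width: 0.0482
```

```bash
python3 plan.py .482 .348 .14 176
```

```text
t 2.18 p [0.4899 0.2478 0.1838] psi 162.3 width 0.0482 F [ 1.  -0.9 -0.3] rows 3
[{"dp": [12.6, 14.7, -31.0], "rotation": [0.02, -4.55, 0.1]}, {"dp": [10.1, 14.6, -31.9], "rotation": [0.02, -4.55, 0.1]}, {"dp": [7.6, 14.6, -32.6], "rotation": [0.02, -4.55, 0.1]}]
```

Call:
move_arm(
  deltas=[
    {"dp":[12.5,14,-31],"rotation":[0,-4.6,0.1]},
    {"dp":[10,14,-32],"rotation":[0,-4.6,0.1]},
    {"dp":[7.5,14,-32.5],"rotation":[0,-4.6,0.1]},
    {"dp":[0,0,0],"rotation":[0,0,0]},
  ],
)

```text
t: 2.52
eef_pos: [0.4782, 0.358, 0.138]
ee_rot: [-1.571, -0.0, 3.098]
force: [-0.0, -1.6, -0.3]
width: 0.0477
```

```bash
python3 plan.py .482 .348 .13 176; python3 -c "
from h import *
for n in('top','side'):
    f=grab(n);save(f,n+'1.png',(60,170,220,290) if n=='top' else (150,190,270,350),4.5 if n=='top' else 3.7)"
```

```text
t 2.52 p [0.4782 0.358  0.138 ] psi 177.5 width 0.0477 F [-0.  -1.6 -0.3] rows 1
[{"dp": [-4.2, 8.0, 9.8], "rotation": [0.03, 1.48, 0.02]}]
```

View pics/top1.png

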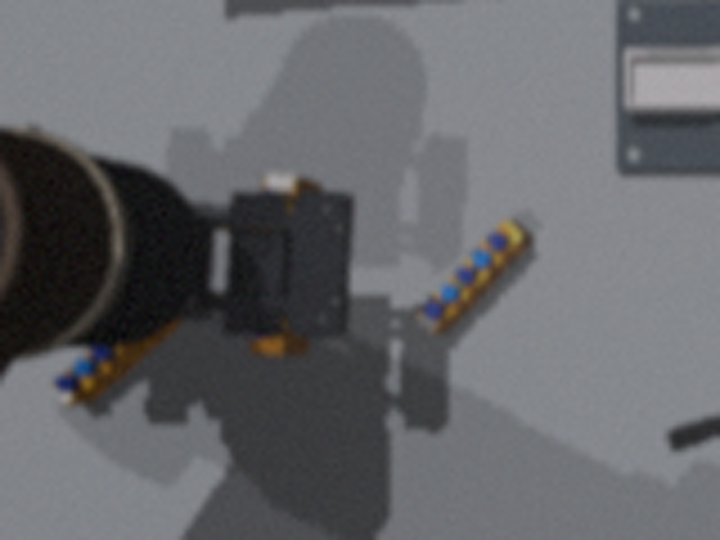

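View pics/side1.png

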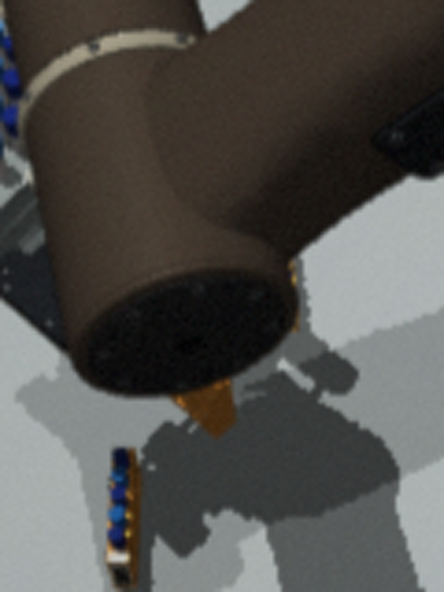

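The top crop shows the gripper above the rack. The white label end at (280,182) and the orange end at (280,345) both stick out either side. I'll settle, then descend.

Call:
move_arm(
  deltas=[
    {"dp":[-4,15,9],"rotation":[0,1.5,0]},
    {"dp":[0,15,0],"rotation":[0,0,0]},
    {"dp":[0,0,0],"rotation":[0,0,0]},
  ],
)

```text
t: 2.87
eef_pos: [0.4828, 0.3443, 0.1105]
ee_rot: [-1.573, 0.001, 3.062]
force: [-0.7, -0.7, -1.1]
width: 0.048
```

```bash
python3 plan.py .482 .3485 .031 176 25
```

```text
t 2.87 p [0.4828 0.3443 0.1105] psi 175.4 width 0.0480 F [-0.7 -0.7 -1.1] rows 4
[{"dp": [0.3, 19.9, -1.0], "rotation": [0.02, -0.15, -0.01]}, {"dp": [0.3, 19.9, -1.0], "rotation": [0.02, -0.15, -0.01]}, {"dp": [0.3, 19.9, -1.0], "rotation": [0.02, -0.15, -0.01]}, {"dp": [0.3, 19.9, -1.0], "rotation": [0.02, -0.15, -0.01]}]
```

Call:
move_arm(
  deltas=[
    {"dp":[0,20,-4],"rotation":[0,-0.4,0]},
    {"dp":[0,20,0],"rotation":[0,0,0]},
    {"dp":[0,18,0],"rotation":[0,0,0]},
    {"dp":[0,12,0],"rotation":[0,0,0]},
    {"dp":[0,0,0],"rotation":[0,0,0]},
  ],
)

```text
t: 3.28
eef_pos: [0.4868, 0.3457, 0.0445]
ee_rot: [-1.578, 0.005, 3.061]
force: [-0.2, -0.1, 0.6]
width: 0.0483
```

```bash
python3 plan.py .482 .3485 .031 176 25
```

```text
t 3.28 p [0.4868 0.3457 0.0445] psi 175.4 width 0.0483 F [-0.2 -0.1  0.6] rows 1
[{"dp": [5.1, 13.5, -2.4], "rotation": [0.38, -0.62, -0.31]}]
```

Call:
move_arm(
  deltas=[
    {"dp":[5,8,-2],"rotation":[0.4,-0.6,-0.3]},
    {"dp":[0,4,0],"rotation":[0,0,0]},
    {"dp":[0,0,0],"rotation":[0,0,0]},
  ],
)

```text
t: 3.53
eef_pos: [0.4831, 0.3478, 0.0347]
ee_rot: [-1.572, 0.002, 3.07]
force: [-0.3, -0.5, -0.9]
width: 0.048
```

```bash
python3 plan.py .482 .3485 .031 176 25
```

```text
t 3.53 p [0.4831 0.3478 0.0347] psi 175.9 width 0.0480 F [-0.3 -0.5 -0.9] rows 1
[{"dp": [1.2, 3.7, -0.7], "rotation": [0.06, -0.09, -0.09]}]
```

Call:
move_arm(
  deltas=[
    {"dp":[1,3.5,-0.5],"rotation":[0,0,0]},
    {"dp":[0,0,0],"rotation":[0,0,0]},
    {"dp":[0,0,0],"rotation":[0,0,0]},
    {"dp":[0,0,0],"rotation":[0,0,0]},
    {"dp":[0,0,0],"rotation":[0,0,0]},
  ],
  jaw=255,
  squeeze=20,
)

```text
t: 3.95
eef_pos: [0.483, 0.3497, 0.0336]
ee_rot: [-1.575, 0.004, 3.071]
force: [-0.7, 0.9, -2.0]
width: 0.0211
```

```bash
python3 plan.py .482 .3485 .14 176 30
```

```text
t 3.95 p [0.483  0.3497 0.0336] psi 175.9 width 0.0211 F [-0.7  0.9 -2. ] rows 4
[{"dp": [0.1, -26.6, 0.2], "rotation": [0.06, -0.02, -0.06]}, {"dp": [0.2, -26.6, 0.2], "rotation": [0.06, -0.02, -0.06]}, {"dp": [0.2, -26.6, 0.3], "rotation": [0.06, -0.02, -0.06]}, {"dp": [0.2, -26.6, 0.3], "rotation": [0.06, -0.02, -0.06]}]
```

Call:
move_arm(
  deltas=[
    {"dp":[0,-10,0],"rotation":[0,0,0]},
    {"dp":[0,-25,0],"rotation":[0,0,0]},
    {"dp":[0,-35,0],"rotation":[0,0,0]},
    {"dp":[0,-35,0],"rotation":[0,0,0]},
    {"dp":[0,-20,0],"rotation":[0,0,0]},
  ],
)

```text
t: 4.37
eef_pos: [0.4793, 0.3453, 0.1589]
ee_rot: [-1.563, -0.005, 3.069]
force: [0.2, 1.4, -1.4]
width: 0.0211
```

```bash
python3 plan.py .593 .0715 .18 89 34
```

```text
t 4.37 p [0.4793 0.3453 0.1589] psi 175.9 width 0.0211 F [ 0.2  1.4 -1.4] rows 13
[{"dp": [-10.2, -1.5, 20.4], "rotation": [-0.04, 6.68, -0.01]}, {"dp": [-12.5, -1.5, 19.1], "rotation": [-0.04, 6.68, -0.01]}, {"dp": [-14.7, -1.6, 17.5], "rotation": [-0.04, 6.68, -0.01]}, {"dp": [-16.6, -1.6, 15.6], "rotation": [-0.04, 6.68, -0.01]}, {"dp": [-18.3, -1.6, 13.6], "rotation": [-0.04, 6.68, -0.01]}]
```

Call:
move_arm(
  deltas=[
    {"dp":[-10,-4,20],"rotation":[0,6.7,0]},
    {"dp":[-12.5,-3,19],"rotation":[0,6.7,0]},
    {"dp":[-14.5,-2,17.5],"rotation":[0,6.7,0]},
    {"dp":[-16.5,-2,15.5],"rotation":[0,6.7,0]},
    {"dp":[-18.5,-1,13.5],"rotation":[0,6.7,0]},
  ],
)

```text
t: 4.78
eef_pos: [0.5244, 0.2429, 0.1834]
ee_rot: [-1.577, 0.001, 2.471]
force: [0.3, 0.4, -1.5]
width: 0.0208
```

```bash
python3 plan.py .593 .0715 .16 89 34
```

```text
t 4.78 p [0.5244 0.2429 0.1834] psi 141.6 width 0.0208 F [ 0.3  0.4 -1.5] rows 8
[{"dp": [-20.0, 2.9, 11.5], "rotation": [0.04, 6.57, 0.01]}, {"dp": [-21.2, 2.9, 9.1], "rotation": [0.04, 6.57, 0.01]}, {"dp": [-22.1, 2.9, 6.6], "rotation": [0.04, 6.57, 0.01]}, {"dp": [-22.7, 2.9, 4.0], "rotation": [0.04, 6.57, 0.01]}, {"dp": [-23.0, 2.9, 1.4], "rotation": [0.04, 6.57, 0.01]}]
```

Call:
move_arm(
  deltas=[
    {"dp":[-20,3,11.5],"rotation":[0,6.6,0]},
    {"dp":[-21,3,9],"rotation":[0,6.6,0]},
    {"dp":[-22,3,6.5],"rotation":[0,6.6,0]},
    {"dp":[-23,3,4],"rotation":[0,6.6,0]},
    {"dp":[-23,3,1.5],"rotation":[0,6.6,0]},
  ],
)

```text
t: 5.2
eef_pos: [0.567, 0.1301, 0.1733]
ee_rot: [-1.581, -0.004, 1.866]
force: [0.7, 0.0, -1.0]
width: 0.0208
```

```bash
python3 plan.py .593 .0715 .15 89 34
```

```text
t 5.20 p [0.567  0.1301 0.1733] psi 106.9 width 0.0208 F [ 0.7  0.  -1. ] rows 3
[{"dp": [-21.2, 7.7, -2.5], "rotation": [0.18, 5.96, 0.11]}, {"dp": [-20.8, 7.7, -4.8], "rotation": [0.18, 5.96, 0.11]}, {"dp": [-20.2, 7.7, -6.9], "rotation": [0.18, 5.96, 0.11]}]
```

Call:
move_arm(
  deltas=[
    {"dp":[-19,7,-2.5],"rotation":[0.2,5.8,0.1]},
    {"dp":[-18,7,-4.5],"rotation":[0.2,5.8,0.1]},
    {"dp":[-14,7,-6],"rotation":[0.2,4,0.1]},
    {"dp":[0,0,0],"rotation":[0,0,0]},
  ],
)

```text
t: 5.53
eef_pos: [0.5904, 0.0757, 0.1539]
ee_rot: [-1.569, -0.001, 1.568]
force: [0.6, 0.9, -1.9]
width: 0.0208
```

```bash
python3 plan.py .593 .0715 .13 89 34; python3 plan.py .593 .0715 .12 89 34 | tail -1; python3 -c "
from h import *
for n in('top','side'):
    f=grab(n);save(f,n+'2.png',(170,120,330,240) if n=='top' else (180,120,330,260),4.7 if n=='top' else 4)"
```

```text
t 5.53 p [0.5904 0.0757 0.1539] psi 89.8 width 0.0208 F [ 0.6  0.9 -1.9] rows 1
[{"dp": [-4.2, 23.9, -2.7], "rotation": [-0.08, 0.84, 0.03]}]
[{"dp": [-2.1, 17.0, -1.3], "rotation": [-0.04, 0.42, 0.02]}, {"dp": [-2.1, 17.0, -1.4], "rotation": [-0.04, 0.42, 0.02]}]
```

View pics/top2.png

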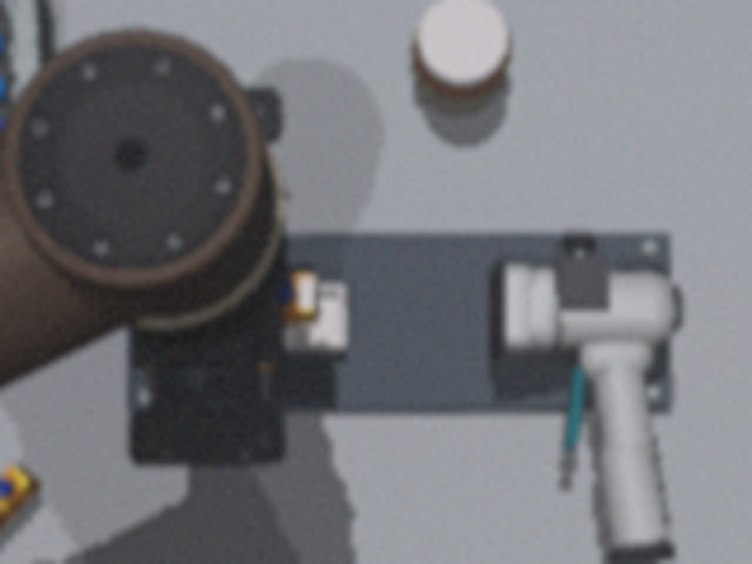

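View pics/side2.png

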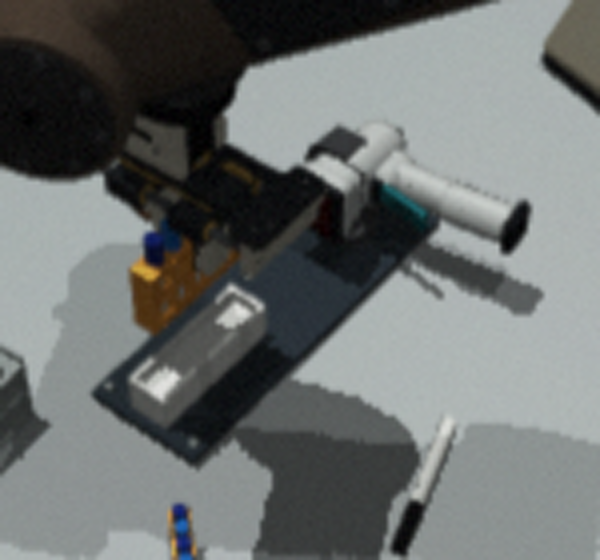

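The top crop shows the label end on the scanner side, with its end edge at about (317,272)-(317,318). I'll measure that edge against TCP and nest in the same cameras.

```bash
python3 -c "
from h import *
f=load('top');save(f,'t3.png',(225,170,255,195),20); f=load('side'); save(f,'s3.png',(205,170,255,210),12)"
```

```text
(no output)
```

View pics/t3.png

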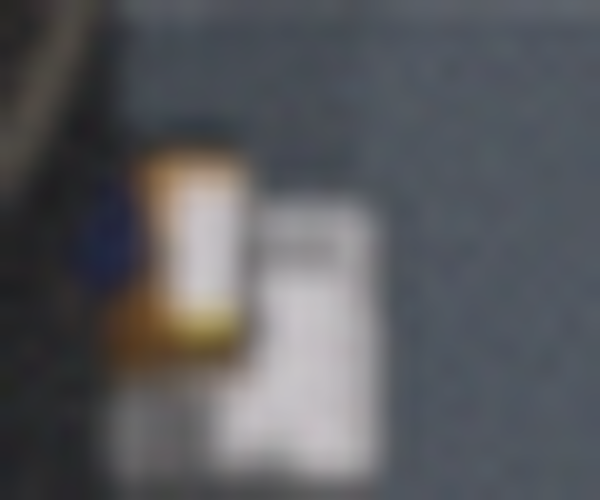

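View pics/s3.png

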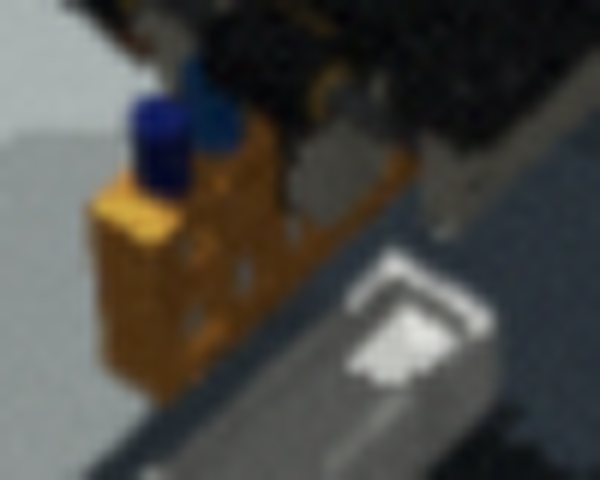

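```bash
python3 - <<'E'
from h import *
def px(x,y,u0,v0,s): return ((x+.5)/s-.5+u0,(y+.5)/s-.5+v0)
f=load('top');g=load('side'); zt=.1539-.0336+.062
o=(225,170,20)
for x,y in((250,152),(250,335)): print('label edge',pt(f,*px(x,y,*o),zt)*1000)
for x,y in((380,200),(380,475)): print('nest end',pt(f,*px(x,y,*o),.047)*1000)
o=(205,170,12)
for x,y in((93,207),(157,243)): print('far top',pt(g,*px(x,y,*o),zt)*1000)
for x,y in((105,362),(167,408)): print('far bottom',pt(g,*px(x,y,*o),zt-.062)*1000)
for x,y in((397,247),(495,318)): print('nest end',pt(g,*px(x,y,*o),.047)*1000)
E
```

```text
label edge [604.40357491  19.53621247 182.3       ]
label edge [580.92199048  19.87089456 182.3       ]
nest end [615.45823875   5.54320929  47.        ]
nest end [576.46484243   6.15248646  47.        ]
far top [599.63070685 133.47645605 182.3       ]
far top [579.7872227 132.7683511 182.3      ]
far bottom [603.00125229 131.52533341 120.3       ]
far bottom [580.87529174 133.3194189  120.3       ]
nest end [612.34262748   7.18783955  47.        ]
nest end [575.01666098  10.81560662  47.        ]
```

Both cameras agree on the correction, giving a TCP target of about (0.593, 0.0707), psi 89°, with touchdown near z = 0.0686.

Call:
move_arm(
  deltas=[
    {"dp":[-5,20,-2.5],"rotation":[0,0.8,0]},
    {"dp":[0,20,0],"rotation":[0,0,0]},
    {"dp":[0,12,0],"rotation":[0,0,0]},
    {"dp":[0,0,0],"rotation":[0,0,0]},
  ],
)

```text
t: 5.97
eef_pos: [0.594, 0.0756, 0.1061]
ee_rot: [-1.578, -0.005, 1.569]
force: [0.2, 0.0, -1.5]
width: 0.0208
```

```bash
python3 plan.py .593 .0707 .088 89 34
```

```text
t 5.97 p [0.594  0.0756 0.1061] psi 89.9 width 0.0208 F [ 0.2  0.  -1.5] rows 1
[{"dp": [-5.0, 18.1, 1.2], "rotation": [0.4, 0.9, 0.26]}]
```

Call:
move_arm(
  deltas=[
    {"dp":[-5,9,1],"rotation":[0.4,0.9,0.3]},
    {"dp":[0,6,0],"rotation":[0,0,0]},
    {"dp":[0,0,0],"rotation":[0,0,0]},
  ],
)

```text
t: 6.22
eef_pos: [0.5934, 0.0724, 0.0924]
ee_rot: [-1.573, 0.0, 1.557]
force: [-0.6, -0.7, -1.8]
width: 0.0207
```

```bash
python3 plan.py .593 .0707 .088 89 34
```

```text
t 6.22 p [0.5934 0.0724 0.0924] psi 89.2 width 0.0207 F [-0.6 -0.7 -1.8] rows 1
[{"dp": [-1.7, 4.4, 0.4], "rotation": [0.1, 0.21, -0.02]}]
```

Call:
move_arm(
  deltas=[
    {"dp":[-2,3,0.4],"rotation":[0.1,0.2,0]},
    {"dp":[0,0,0],"rotation":[0,0,0]},
  ],
)

```text
t: 6.38
eef_pos: [0.5934, 0.0708, 0.0901]
ee_rot: [-1.572, -0.0, 1.554]
force: [-0.3, 0.5, -1.0]
width: 0.0206
```

```bash
python3 plan.py .593 .0707 .088 89 34;  python3 -c "
from h import *
f=grab('top');save(f,'t4.png',(215,165,260,200),16); f=grab('side'); save(f,'s4.png',(195,165,265,225),10)"
```

```text
t 6.38 p [0.5934 0.0708 0.0901] psi 89.1 width 0.0206 F [-0.3  0.5 -1. ] rows 1
[{"dp": [-0.1, 2.1, 0.4], "rotation": [0.06, 0.07, 0.0]}]
```

View pics/t4.png

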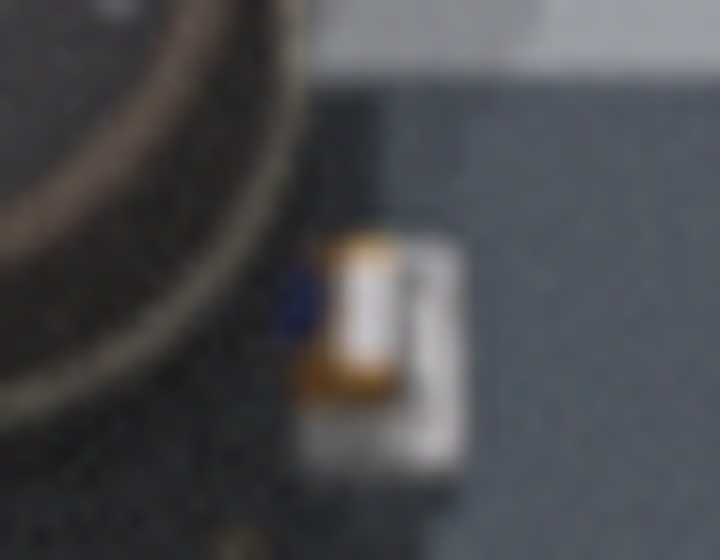

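View pics/s4.png

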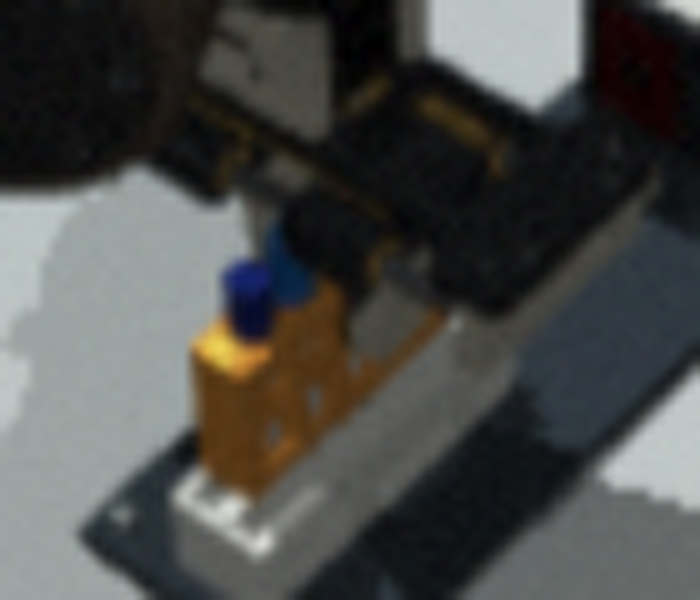

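Side crop: the rack hangs centred just above the nest, with its far end inside the end wall. I'll lower it slowly.

Call:
move_arm(
  deltas=[
    {"dp":[0,5,0.4],"rotation":[0,0,0]},
    {"dp":[0,5,0],"rotation":[0,0,0]},
    {"dp":[0,4,0],"rotation":[0,0,0]},
    {"dp":[0,2,0],"rotation":[0,0,0]},
    {"dp":[0,0,0],"rotation":[0,0,0]},
  ],
)

```text
t: 6.9
eef_pos: [0.5941, 0.0711, 0.0741]
ee_rot: [-1.575, -0.001, 1.555]
force: [0.6, 0.3, -2.6]
width: 0.0204
```

```bash
python3 plan.py .593 .0707 .069 89 34
```

```text
t 6.90 p [0.5941 0.0711 0.0741] psi 89.1 width 0.0204 F [ 0.6  0.3 -2.6] rows 1
[{"dp": [-0.5, 5.1, 1.2], "rotation": [0.23, 0.08, 0.06]}]
```

Call:
move_arm(
  deltas=[
    {"dp":[-0.5,2.5,1.2],"rotation":[0.2,0,0]},
    {"dp":[0,2,0],"rotation":[0,0,0]},
    {"dp":[0,1,0],"rotation":[0,0,0]},
    {"dp":[0,0,0],"rotation":[0,0,0]},
  ],
)

```text
t: 7.23
eef_pos: [0.5931, 0.0708, 0.0686]
ee_rot: [-1.571, -0.001, 1.555]
force: [-0.8, 0.4, -2.6]
width: 0.0205
```

```bash
python3 plan.py .593 .0707 .069 89 34
```

```text
t 7.23 p [0.5931 0.0708 0.0686] psi 89.1 width 0.0205 F [-0.8  0.4 -2.6] rows 1
[{"dp": [-0.1, -0.4, 0.1], "rotation": [0.02, 0.11, 0.05]}]
```

Call:
move_arm(
  deltas=[
    {"dp":[0,1,0],"rotation":[0,0,0]},
    {"dp":[0,1,0],"rotation":[0,0,0]},
  ],
)

```text
t: 7.4
eef_pos: [0.5933, 0.0709, 0.0685]
ee_rot: [-1.572, -0.001, 1.556]
force: [-5.9, -0.2, 11.1]
width: 0.0208
```

Floor contact came at z = 0.0685 with 11 N, exactly as predicted. I'll ease off and open.

Call:
move_arm(
  deltas=[
    {"dp":[0,-0.5,0],"rotation":[0,0,0]},
    {"dp":[0,0,0],"rotation":[0,0,0]},
  ],
  squeeze=5,
)

```text
t: 7.57
eef_pos: [0.5934, 0.071, 0.0695]
ee_rot: [-1.573, -0.001, 1.556]
force: [0.1, 0.8, -2.4]
width: 0.021
```

Call:
move_arm(
  deltas=[
    {"dp":[0,0,0],"rotation":[0,0,0]},
    {"dp":[0,0,0],"rotation":[0,0,0]},
    {"dp":[0,0,0],"rotation":[0,0,0]},
  ],
  jaw=130,
)

```text
t: 7.82
eef_pos: [0.5941, 0.0711, 0.0697]
ee_rot: [-1.574, -0.001, 1.556]
force: [0.2, 0.8, -0.2]
width: 0.0356
```

Call:
move_arm(
  deltas=[
    {"dp":[0,-10,0],"rotation":[0,0,0]},
    {"dp":[0,-25,0],"rotation":[0,0,0]},
    {"dp":[0,-35,0],"rotation":[0,0,0]},
    {"dp":[0,-35,0],"rotation":[0,0,0]},
    {"dp":[0,-20,0],"rotation":[0,0,0]},
  ],
)

```text
t: 8.23
eef_pos: [0.5906, 0.0694, 0.1955]
ee_rot: [-1.563, 0.004, 1.555]
force: [0.1, 0.8, 0.6]
width: 0.0432
```

```bash
python3 plan.py .53 -.08 .20 110
```

```text
t 8.23 p [0.5906 0.0694 0.1955] psi 89.1 width 0.0432 F [0.1 0.8 0.6] rows 4
[{"dp": [-37.6, -0.9, 14.6], "rotation": [-0.12, -5.22, -0.03]}, {"dp": [-36.1, -0.9, 17.9], "rotation": [-0.12, -5.22, -0.03]}, {"dp": [-34.3, -1.0, 21.1], "rotation": [-0.12, -5.22, -0.03]}, {"dp": [-32.2, -1.0, 24.2], "rotation": [-0.12, -5.22, -0.03]}]
```

```bash
python3 plan.py .527 -.1475 .18 4.5;  python3 -c "
from h import *
C=cloud(load('top'));C2=cloud(load('side'))
for n,D in(('top',C),('side',C2)):
  Q=D[(D[...,2]>.06)&(D[...,2]<.12)&(D[...,0]>.44)&(D[...,0]<.56)&(abs(D[...,1]+.15)<.07)]
  for x in np.arange(.45,.56,.01):
    q=Q[abs(Q[:,0]-x)<.005]
    if len(q): print(n,round(x,3),(q[:,:2].min(0)*1000).round(),(q[:,1].max()*1000).round(1), np.sort(q[:,1]*1000)[::-1][:6].round(0))
"
```

```text
t 8.23 p [0.5906 0.0694 0.1955] psi 89.1 width 0.0432 F [0.1 0.8 0.6] rows 12
[{"dp": [-18.1, 1.4, 5.0], "rotation": [-0.02, 7.05, -0.04]}, {"dp": [-18.6, 1.4, 2.7], "rotation": [-0.02, 7.05, -0.04]}, {"dp": [-18.8, 1.4, 0.4], "rotation": [-0.02, 7.05, -0.04]}, {"dp": [-18.7, 1.4, -1.9], "rotation": [-0.02, 7.05, -0.04]}, {"dp": [-18.4, 1.3, -4.2], "rotation": [-0.02, 7.05, -0.04]}]
top 0.45 [ 445. -180.] -145.1 [-145. -145. -146. -147. -147. -148.]
top 0.46 [ 455. -180.] -146.0 [-146. -146. -146. -147. -148. -148.]
top 0.47 [ 466. -180.] -143.5 [-143. -144. -144. -146. -146. -146.]
top 0.48 [ 475. -176.] -143.6 [-144. -144. -144. -144. -146. -146.]
top 0.49 [ 485. -176.] -141.5 [-142. -142. -142. -142. -143. -144.]
top 0.5 [ 496. -174.] -139.7 [-140. -142. -142. -142. -142. -144.]
top 0.51 [ 505. -174.] -120.1 [-120. -121. -123. -125. -139. -142.]
top 0.52 [ 515. -172.] -120.0 [-120. -120. -121. -122. -122. -123.]
top 0.53 [ 526. -170.] -121.2 [-121. -122. -123. -123. -124. -126.]
top 0.54 [ 535. -168.] -123.5 [-123. -123. -124. -124. -126. -126.]
top 0.55 [ 545. -168.] -124.1 [-124
[... 227 characters left out ...]
143. -143.]
side 0.47 [ 465. -166.] -139.0 [-139. -140. -140. -141. -141. -141.]
side 0.48 [ 475. -170.] -136.0 [-136. -138. -139. -139. -140. -140.]
side 0.49 [ 485. -170.] -135.9 [-136. -138. -138. -138. -138. -138.]
side 0.5 [ 495. -169.] -134.2 [-134. -135. -136. -136. -137. -137.]
side 0.51 [ 505. -167.] -111.9 [-112. -113. -115. -115. -115. -116.]
side 0.52 [ 515. -163.] -116.2 [-116. -118. -118. -119. -119. -120.]
side 0.53 [ 525. -158.] -117.7 [-118. -118. -119. -120. -120. -120.]
side 0.54 [ 535. -162.] -119.2 [-119. -120. -120. -121. -122. -122.]
side 0.55 [ 545. -163.] -119.7 [-120. -121. -121. -122. -122. -122.]
side 0.56 [ 555. -162.] -120.6 [-121. -121. -122. -122. -123. -124.]
```

Call:
move_arm(
  deltas=[
    {"dp":[-18,1,5],"rotation":[0,7,0]},
    {"dp":[-18.5,1,3],"rotation":[0,7,0]},
    {"dp":[-19,1,0.5],"rotation":[0,7,0]},
    {"dp":[-19,1,-2],"rotation":[0,7,0]},
    {"dp":[-18.5,1,-4],"rotation":[0,7,0]},
  ],
  jaw=0,
)

```text
t: 8.65
eef_pos: [0.5682, -0.0203, 0.2037]
ee_rot: [-1.578, -0.006, 0.935]
force: [0.5, -0.1, 0.6]
width: 0.0709
```

```bash
python3 plan.py .527 -.147 .18 6.5
```

```text
t 8.65 p [ 0.5682 -0.0203  0.2037] psi 53.5 width 0.0709 F [ 0.5 -0.1  0.6] rows 7
[{"dp": [-18.1, 3.3, -6.0], "rotation": [0.04, 6.72, 0.07]}, {"dp": [-17.3, 3.3, -8.1], "rotation": [0.04, 6.72, 0.07]}, {"dp": [-16.2, 3.3, -10.0], "rotation": [0.04, 6.72, 0.07]}, {"dp": [-14.9, 3.4, -11.9], "rotation": [0.04, 6.72, 0.07]}, {"dp": [-13.4, 3.4, -13.5], "rotation": [0.04, 6.72, 0.07]}]
```

Call:
move_arm(
  deltas=[
    {"dp":[-18,3,-6],"rotation":[0,6.7,0]},
    {"dp":[-17,3,-8],"rotation":[0,6.7,0]},
    {"dp":[-16,3,-10],"rotation":[0,6.7,0]},
    {"dp":[-15,3,-12],"rotation":[0,6.7,0]},
    {"dp":[-13.5,3,-13.5],"rotation":[0,6.7,0]},
  ],
)

```text
t: 9.07
eef_pos: [0.5372, -0.1146, 0.1934]
ee_rot: [-1.575, -0.016, 0.32]
force: [-0.5, 0.2, -0.3]
width: 0.0873
```

```bash
python3 plan.py .527 -.147 .17 6.5 25
```

```text
t 9.07 p [ 0.5372 -0.1146  0.1934] psi 18.4 width 0.0873 F [-0.5  0.2 -0.3] rows 2
[{"dp": [-10.1, 11.6, -13.7], "rotation": [0.07, 5.93, 0.46]}, {"dp": [-8.6, 11.7, -14.7], "rotation": [0.07, 5.93, 0.46]}]
```

Call:
move_arm(
  deltas=[
    {"dp":[-9,10,-13],"rotation":[0,5.5,0.5]},
    {"dp":[-5,10,-9],"rotation":[0,3.5,0.4]},
    {"dp":[0,0,0],"rotation":[0,0,0]},
    {"dp":[0,0,0],"rotation":[0,0,0]},
  ],
)

```text
t: 9.4
eef_pos: [0.5285, -0.1442, 0.1762]
ee_rot: [-1.574, -0.003, 0.145]
force: [-0.3, 0.9, 0.3]
width: 0.0873
```

```bash
python3 plan.py .527 -.147 .15 6.5 25; python3 -c "
from h import *
f=grab('top');save(f,'t5.png',(180,140,320,250),5.5); f=grab('side'); save(f,'s5.png',(180,120,330,250),4.5)"
```

```text
t 9.40 p [ 0.5285 -0.1442  0.1762] psi 8.3 width 0.0873 F [-0.3  0.9  0.3] rows 2
[{"dp": [-1.0, 13.1, -1.2], "rotation": [0.1, 0.91, 0.09]}, {"dp": [-1.0, 13.1, -1.3], "rotation": [0.1, 0.91, 0.09]}]
```

View pics/t5.png

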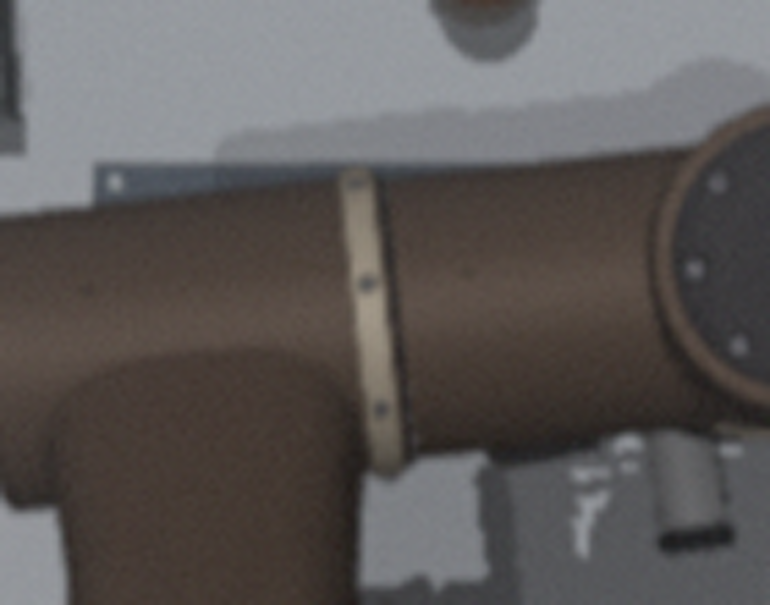

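View pics/s5.png

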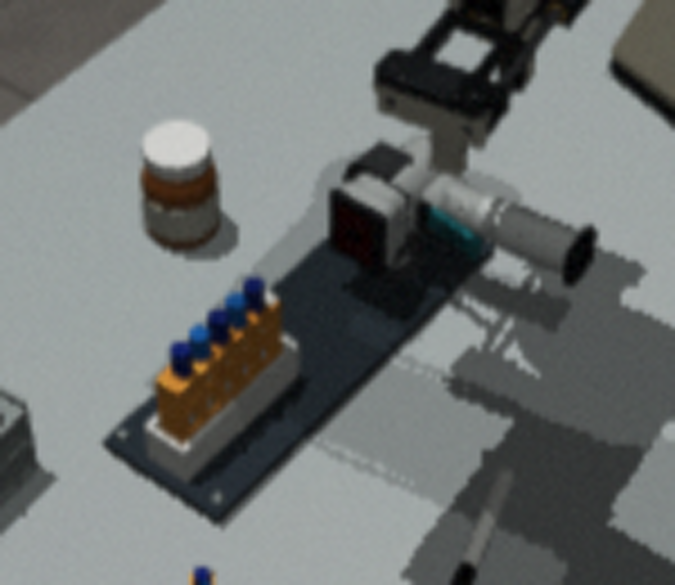

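Side crop: the rack stands upright in the nest (rack at about (220,370)), and the open gripper is above the grip. Now I'll descend on the squeeze point.

Call:
move_arm(
  deltas=[
    {"dp":[-2,20,-3],"rotation":[0.2,1.8,0.2]},
    {"dp":[0,20,0],"rotation":[0,0,0]},
    {"dp":[0,10,0],"rotation":[0,0,0]},
    {"dp":[0,0,0],"rotation":[0,0,0]},
  ],
)

```text
t: 9.83
eef_pos: [0.5308, -0.1447, 0.1289]
ee_rot: [-1.572, -0.008, 0.123]
force: [-0.9, 0.6, 0.6]
width: 0.0879
```

```bash
python3 plan.py .527 -.147 .1 6.5 25
```

```text
t 9.83 p [ 0.5308 -0.1447  0.1289] psi 7.0 width 0.0879 F [-0.9  0.6  0.6] rows 2
[{"dp": [-2.2, 14.4, -0.9], "rotation": [0.02, 0.27, 0.22]}, {"dp": [-2.1, 14.4, -0.9], "rotation": [0.02, 0.27, 0.22]}]
```

Call:
move_arm(
  deltas=[
    {"dp":[-5,14,-2],"rotation":[0,0.5,0.4]},
    {"dp":[0,5,0],"rotation":[0,0,0]},
    {"dp":[0,0,0],"rotation":[0,0,0]},
  ],
)

```text
t: 10.08
eef_pos: [0.5282, -0.1461, 0.1117]
ee_rot: [-1.573, -0.003, 0.119]
force: [-0.4, 0.8, -0.1]
width: 0.0877
```

```bash
python3 plan.py .527 -.147 .061 6.5 20; python3 -c "
from h import *
f=grab('side'); save(f,'s6.png',(245,110,325,190),7.5)
for n in('side',):
  C=cloud(f); Q=C[(abs(C[...,0]-.593)<.04)&(abs(C[...,1]-.071)<.08)]
  q=Q[Q[:,2]>.11]; print('caps',q[:,2].max(),q.mean(0)); q=Q[(Q[:,2]>.09)&(Q[:,2]<.104)]; print('racktop',np.median(q[:,2]),cv2.minAreaRect((q[:,:2]*1000).astype(np.float32)))
"
```

```text
t 10.08 p [ 0.5282 -0.1461  0.1117] psi 6.8 width 0.0877 F [-0.4  0.8 -0.1] rows 3
[{"dp": [-0.5, 16.9, -0.2], "rotation": [0.03, 0.11, 0.06]}, {"dp": [-0.4, 16.9, -0.2], "rotation": [0.03, 0.11, 0.06]}, {"dp": [-0.4, 16.9, -0.2], "rotation": [0.03, 0.11, 0.06]}]
caps 0.5185542333421601 [0.59096253 0.07376716 0.12994221]
racktop 0.09627292035726653 ((588.008056640625, 76.43770599365234), (108.98796081542969, 23.487951278686523), 82.2967529296875)
```

View pics/s6.png

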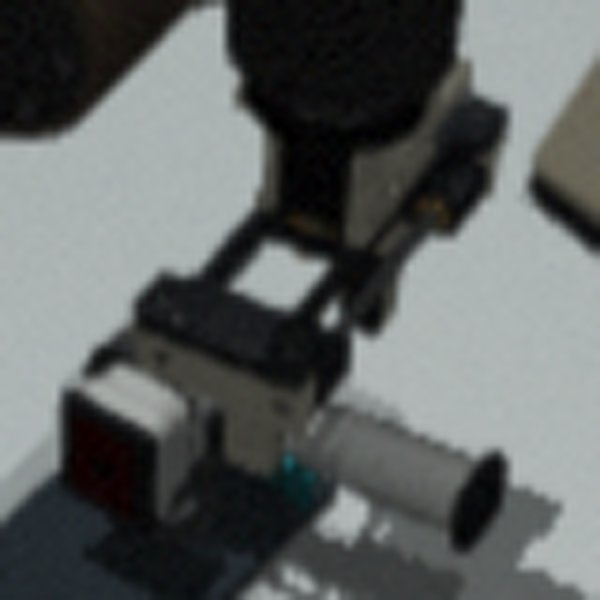

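The front finger passes outside the teal trigger (at about (295,470)) and clears the head. Continuing down to z = 0.063.

Call:
move_arm(
  deltas=[
    {"dp":[-3,15,-1],"rotation":[0,0.3,0]},
    {"dp":[-2,15,0],"rotation":[0,0,0]},
    {"dp":[0,9,0],"rotation":[0,0,0]},
    {"dp":[0,0,0],"rotation":[0,0,0]},
  ],
)

```text
t: 10.47
eef_pos: [0.5276, -0.1472, 0.0767]
ee_rot: [-1.574, -0.011, 0.117]
force: [-0.7, -0.2, -0.1]
width: 0.0876
```

```bash
python3 plan.py .527 -.147 .063 6.5 20
```

```text
t 10.47 p [ 0.5276 -0.1472  0.0767] psi 6.7 width 0.0876 F [-0.7 -0.2 -0.1] rows 1
[{"dp": [-0.7, 13.7, 0.3], "rotation": [0.18, 0.21, 0.64]}]
```

Call:
move_arm(
  deltas=[
    {"dp":[-1,8,0],"rotation":[0.2,0.2,0.6]},
    {"dp":[-1,4,0],"rotation":[0,0,0]},
    {"dp":[0,0,0],"rotation":[0,0,0]},
  ],
)

```text
t: 10.72
eef_pos: [0.5274, -0.1472, 0.0658]
ee_rot: [-1.571, -0.002, 0.115]
force: [-0.8, -0.2, 1.2]
width: 0.0872
```

```bash
python3 plan.py .527 -.147 .063 6.5 20;python3 -c "
from h import *
f=grab('side'); save(f,'s7.png',(245,110,325,190),7.5)"
```

```text
t 10.72 p [ 0.5274 -0.1472  0.0658] psi 6.6 width 0.0872 F [-0.8 -0.2  1.2] rows 1
[{"dp": [-0.3, 2.8, 0.3], "rotation": [-0.01, 0.07, 0.13]}]
```

View pics/s7.png

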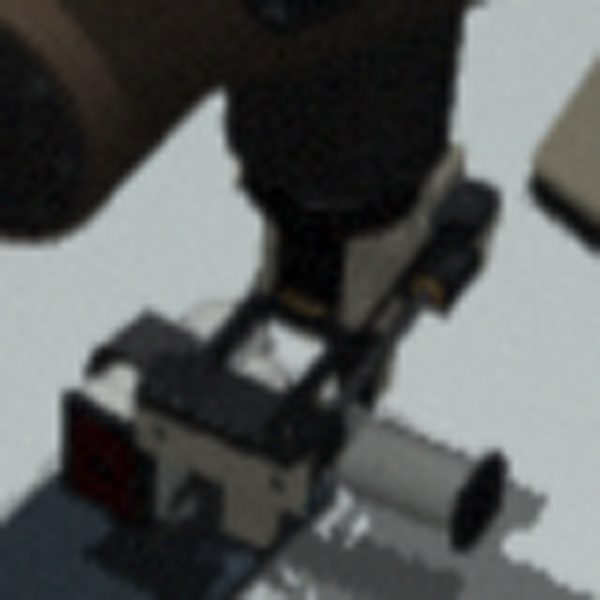

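No contact force, and the clearances look fine. Closing.

Call:
move_arm(
  deltas=[
    {"dp":[0,1.5,0],"rotation":[0,0,0]},
    {"dp":[0,0,0],"rotation":[0,0,0]},
    {"dp":[0,0,0],"rotation":[0,0,0]},
    {"dp":[0,0,0],"rotation":[0,0,0]},
    {"dp":[0,0,0],"rotation":[0,0,0]},
  ],
  jaw=255,
  squeeze=18,
)

```text
t: 11.18
eef_pos: [0.5286, -0.1473, 0.0658]
ee_rot: [-1.571, -0.004, 0.115]
force: [-0.5, -0.5, -0.1]
width: 0.0599
```

Call:
move_arm(
  deltas=[
    {"dp":[0,0,0],"rotation":[0,0,0]},
    {"dp":[0,0,0],"rotation":[0,0,0]},
    {"dp":[0,0,0],"rotation":[0,0,0]},
  ],
)

```text
t: 11.43
eef_pos: [0.5271, -0.1476, 0.0655]
ee_rot: [-1.571, -0.002, 0.115]
force: [4.6, -24.6, -12.4]
width: 0.0409
```

Call:
move_arm(
  deltas=[
    {"dp":[0,0,-0.5],"rotation":[0,0,0]},
    {"dp":[0,0,0],"rotation":[0,0,0]},
  ],
)

```text
t: 11.6
eef_pos: [0.5272, -0.1488, 0.0655]
ee_rot: [-1.572, -0.002, 0.117]
force: [-1.3, 5.3, 1.8]
width: 0.0386
```

Balanced, with width 38.6 mm, which matches the fully-in value. I'll hold about 1.1 s, checking a picture.

Call:
move_arm(
  deltas=[
    {"dp":[0,0,0],"rotation":[0,0,0]},
    {"dp":[0,0,0],"rotation":[0,0,0]},
    {"dp":[0,0,0],"rotation":[0,0,0]},
    {"dp":[0,0,0],"rotation":[0,0,0]},
    {"dp":[0,0,0],"rotation":[0,0,0]},
  ],
)

```text
t: 12.02
eef_pos: [0.5272, -0.1487, 0.0655]
ee_rot: [-1.572, -0.002, 0.118]
force: [-0.6, -0.0, 0.3]
width: 0.0387
```

```bash
python3 -c "
from h import *
f=grab('side'); save(f,'s8.png',(245,110,325,190),7.5)"
```

```text
(no output)
```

View pics/s8.png

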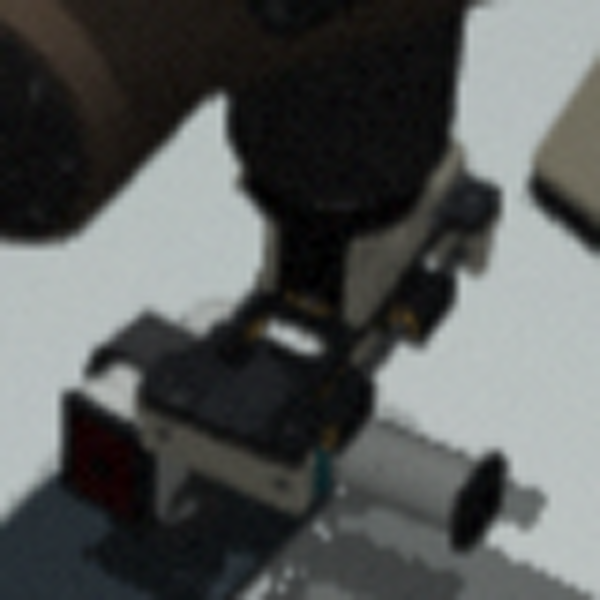

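Call:
move_arm(
  deltas=[
    {"dp":[0,0,0],"rotation":[0,0,0]},
    {"dp":[0,0,0],"rotation":[0,0,0]},
    {"dp":[0,0,0],"rotation":[0,0,0]},
    {"dp":[0,0,0],"rotation":[0,0,0]},
    {"dp":[0,0,0],"rotation":[0,0,0]},
  ],
  squeeze=25,
)

```text
t: 12.48
eef_pos: [0.5272, -0.1487, 0.0655]
ee_rot: [-1.573, -0.002, 0.118]
force: [-0.1, 0.3, -0.7]
width: 0.0387
```

Call:
move_arm(
  deltas=[
    {"dp":[0,0,0],"rotation":[0,0,0]},
    {"dp":[0,0,0],"rotation":[0,0,0]},
    {"dp":[0,0,0],"rotation":[0,0,0]},
  ],
)

```text
t: 12.73
eef_pos: [0.5272, -0.1487, 0.0655]
ee_rot: [-1.573, -0.002, 0.118]
force: [-0.8, 0.2, -0.9]
width: 0.0388
```

More squeeze brought no more closure, so the trigger is at its hard stop, held about 1.2 s. Releasing.

Call:
move_arm(
  deltas=[
    {"dp":[0,0,0],"rotation":[0,0,0]},
    {"dp":[0,0,0],"rotation":[0,0,0]},
    {"dp":[0,0,0],"rotation":[0,0,0]},
    {"dp":[0,0,0],"rotation":[0,0,0]},
    {"dp":[0,0,0],"rotation":[0,0,0]},
  ],
  jaw=0,
)

```text
t: 13.15
eef_pos: [0.5294, -0.1476, 0.066]
ee_rot: [-1.572, -0.006, 0.117]
force: [-0.1, -0.4, -0.3]
width: 0.0666
```

Call:
move_arm(
  deltas=[
    {"dp":[0,0,0],"rotation":[0,0,0]},
    {"dp":[0,0,0],"rotation":[0,0,0]},
    {"dp":[0,0,0],"rotation":[0,0,0]},
    {"dp":[0,0,0],"rotation":[0,0,0]},
  ],
)

```text
t: 13.48
eef_pos: [0.529, -0.1486, 0.0662]
ee_rot: [-1.573, -0.005, 0.116]
force: [0.0, -0.3, -0.5]
width: 0.0865
```

```bash
python3 plan.py .527 -.147 .2 6.5 30;python3 -c "
from h import *
f=grab('side'); save(f,'s9.png',(245,110,325,190),7.5)"
```

```text
t 13.48 p [ 0.529  -0.1486  0.0662] psi 6.7 width 0.0865 F [ 0.  -0.3 -0.5] rows 5
[{"dp": [-0.2, -26.8, 0.3], "rotation": [0.02, 0.03, 0.06]}, {"dp": [-0.3, -26.8, 0.3], "rotation": [0.02, 0.03, 0.06]}, {"dp": [-0.3, -26.8, 0.3], "rotation": [0.02, 0.03, 0.06]}, {"dp": [-0.3, -26.8, 0.3], "rotation": [0.02, 0.03, 0.06]}, {"dp": [-0.3, -26.8, 0.4], "rotation": [0.02, 0.03, 0.06]}]
```

View pics/s9.png

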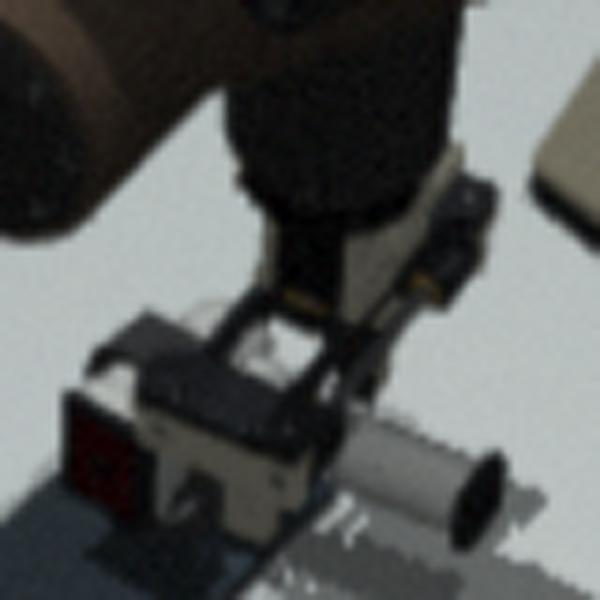

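The fingers are fully open and clear of the trigger. Lifting.

Call:
move_arm(
  deltas=[
    {"dp":[0,-10,0],"rotation":[0,0,0]},
    {"dp":[0,-20,0],"rotation":[0,0,0]},
    {"dp":[0,-25,0],"rotation":[0,0,0]},
    {"dp":[0,-30,0],"rotation":[0,0,0]},
    {"dp":[0,-35,0],"rotation":[0,0,0]},
  ],
)

```text
t: 13.95
eef_pos: [0.5228, -0.1488, 0.1848]
ee_rot: [-1.571, 0.011, 0.115]
force: [0.7, -0.1, -0.2]
width: 0.0873
```

Call:
move_arm(
  deltas=[
    {"dp":[0,-30,-10],"rotation":[0,0,0]},
    {"dp":[-5,-10,-35],"rotation":[0,0,0]},
    {"dp":[-5,0,-40],"rotation":[0,0,0]},
    {"dp":[-5,0,-40],"rotation":[0,0,0]},
    {"dp":[-5,0,-40],"rotation":[0,0,0]},
  ],
)

```text
t: 14.37
eef_pos: [0.5272, -0.3156, 0.2447]
ee_rot: [-1.577, -0.009, 0.127]
force: [0.6, -0.3, 0.1]
width: 0.0876
```

Call:
move_arm(
  deltas=[
    {"dp":[-10,0,-38],"rotation":[0,0,0]},
    {"dp":[-10,0,-38],"rotation":[0,0,0]},
    {"dp":[-10,0,-30],"rotation":[0,0,0]},
    {"dp":[0,0,0],"rotation":[0,0,0]},
    {"dp":[0,0,0],"rotation":[0,0,0]},
  ],
)

```text
t: 14.78
eef_pos: [0.5073, -0.4376, 0.2495]
ee_rot: [-1.58, -0.011, 0.122]
force: [-0.0, 0.6, 0.2]
width: 0.0873
```

```bash
python3 -c "
from h import *
f=grab('top');save(f,'t10.png',(100,110,320,275),3.6); g=grab('side'); save(g,'s10.png',(150,110,330,250),4.2)
for f in(f,g):
  C=cloud(f); Q=C[(abs(C[...,0]-.593)<.04)&(abs(C[...,1]-.071)<.08)]
  q=Q[(Q[:,2]>.09)&(Q[:,2]<.104)]; print('racktop',np.median(q[:,2]),cv2.minAreaRect((q[:,:2]*1000).astype(np.float32)))
  q=Q[(Q[:,2]>.115)&(Q[:,2]<.14)]; print('caps',np.percentile(q[:,2],[10,50,90]),cv2.minAreaRect((q[:,:2]*1000).astype(np.float32)))
"
```

```text
racktop 0.09730217917266426 ((596.5228271484375, 71.66707611083984), (109.3720932006836, 19.957843780517578), 89.16256713867188)
caps [0.11660026 0.12041043 0.12455669] ((596.6512451171875, 71.30870819091797), (88.74433898925781, 14.059240341186523), 88.72123718261719)
racktop 0.09631955126617275 ((591.10986328125, 75.43234252929688), (112.89372253417969, 20.339950561523438), 87.53601837158203)
caps [0.11609598 0.11942836 0.12266299] ((593.9270629882812, 75.16877746582031), (88.5602798461914, 17.992542266845703), 88.81591796875)
```

View pics/t10.png

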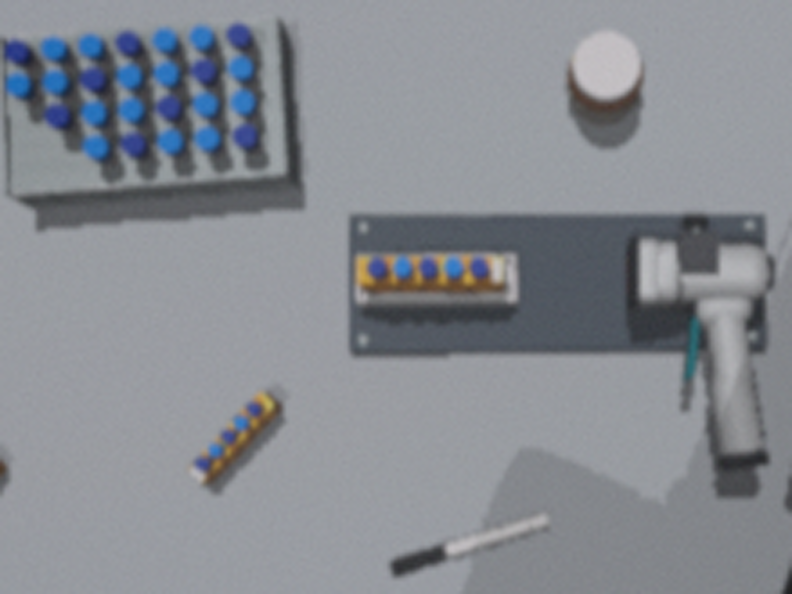

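View pics/s10.png

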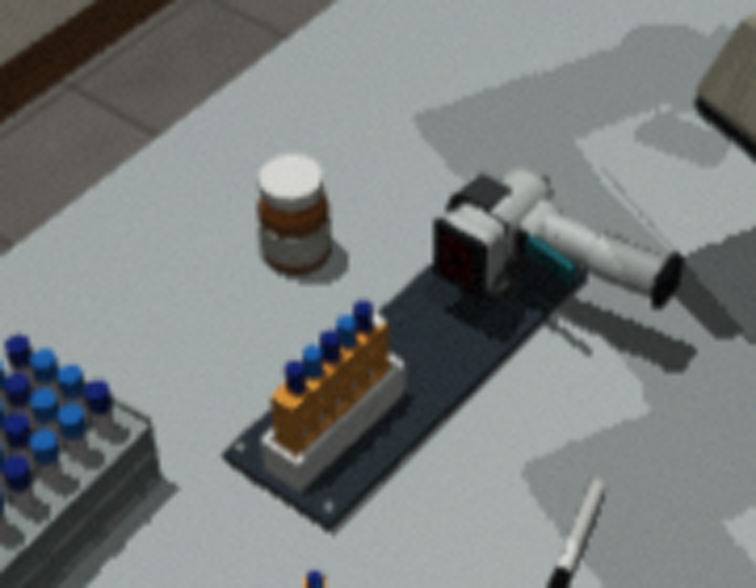

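The rack is flat in the nest with its label end toward the scanner: top 0.097 m and caps about 0.121 m, both as expected. The trigger is back out and nothing else has moved. Handing in.

```bash
python3 -c "
from h import *
print(abs(arm.get_state()['qd']).max()); a,b=load('top'),None
print(arm.job_done())"
```

```text
0.028775172471054322
the job is handed in; nothing more can be done
None
```

The job is handed in: the large orange rack is in the white nest with its barcode end facing the scanner, and the trigger was pulled, held and released. It was finished at about 15 s of the 43 s allowed.

- **Rack:** I carried it upright, and it touched the nest floor with about 11 N. In the last pictures its body top measures 96–97 mm and its caps about 120 mm; flat seating should give 97 and 121 mm. Its long axis is within about 1.5° of the nest's.
- **Trigger:** I squeezed it to its hard stop. The fingers stopped at 38.7 mm and didn't close further when I raised the grip from 18 to 25 N. I held it for about 1.2 s, then opened the gripper. In the last top picture the blade is back in its original position.
- **Everything else:** the tube rack, jar, marker and the small rack in view look unmoved. The other small rack was outside my last crops, and I checked by eye only. The arm stopped clear of everything.

**What disagreed or was uneven:**
- **Cameras:** the two cameras differed by about 4–5 mm in absolute position. I compared rack and nest within each picture, and both gave the same placing correction to within about 0.5 mm.
- **Squeeze:** as the jaws closed on the scanner grip, one reading showed about 25 N sideways. It settled to near zero by itself.

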